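Spring open the inspection jig that holds the brass impeller

TASK

Two clamshell inspection jigs stand on the bench. Press the green release button of the one with the brass impeller under its clear lid, so that the lid springs fully open to its stop, then let go of the button and move clear. Leave the other jig shut and do not shift the paint tin.

Things in the scene. Friction and masses are not known exactly. Their poses are not given: they have to be found in the camera images.
- brass_button_top (a point): Centre of the top face of the green round button, 32 mm across, on the jig with the brass bladed impeller. 75 mm above the bench when up, 12 mm proud of its black housing (48 mm). Presses straight down 8 mm: 1.5 N at first, 5 N at the bottom; the latch lets go at about 5 mm, so press right down. Site z up, x from button to lid; jig fixed, 240 x 140 mm, button 32 mm from its front end.
- brass_lid (a joint): Angle in rad of the clear lid, black frame 140 x 130 mm, of that jig: 0 shut and latched, 1.75 open at its stop. Shut, its top is 60 mm above the bench, its front edge 58 mm from the button's centre, the latch 34 to 52 mm from it and 66 mm high. Hinged at the far end, it swings up (to 206 mm high) away from the button; once unlatched its spring opens it in about 1 s and holds it there.
- steel_lid (a joint): Angle in rad of the lid of the other jig, same build and size, holding a plain grey steel flange 92 mm across without blades: 0 shut and latched, 1.75 open. It has its own identical green button. It must stay shut.
- tin: Closed white paint tin, 90 mm across and 110 mm high, standing loose on the bench beside the jigs. Origin at the centre of its underside, z up.
There are look-alikes about, which are no part of the job. Leave any purple look-alike of the tin alone.

How it is judged:
By the outcome, as a careful person would: the job done as asked, in the order asked, and still so for the second after the job is handed in, with the robot touching nothing.
It also fails if it takes over 24 s, if anything falls off the work surface, if the arm or the gripper's body presses on something with over 40 N, if the wrist force passes 120 N, or if a joint passes its speed limit or range.

ROBOT

A 6-joint arm with a two-finger parallel gripper is mounted at the origin on the work surface. World frame = base frame: x ahead of the robot, y to its left, z up, the work surface at z = 0. Lengths are in m, angles in rad, forces in N, time in s.
With the tool pointing down it reaches from about 0.4 to 0.825 m from the base axis. Payload 7 kg.
Tool frame: the origin (TCP) lies midway between the tips of the shut fingers; the grasp point (between the pads) lies 19 mm behind it; z points along the fingers, y is the direction in which the jaws open and shut (so a half turn about z gives the same grasp; the last joint's range is limited). The gripper opens to 85 mm and grips with 20 to 120 N. Pads are 22 mm wide; open, the fingers measure 114 mm over their backs; the gripper's body (76 mm by 85 mm) begins 54 mm behind the grasp point. The pads swing forward as they close: fully open they stand 13 mm farther back than shut.
Start: joints at [1.483, 0.359, 0.012, 0, -1.224, -0.288], TCP at [0.248, 0.628, 0.231] pointing down, gripper open.
Joint ranges: [-3.07, 3.07], [-1.43, 2.12], [-1.02, 1.25], [-3.03, 1.67], [-3.05, -0], [-3.03, 3.03]. Speed limits (rad/s): [2.39, 2.39, 3.01, 3.14, 3.14, 3.14].

INTERFACE

Orientations are given as a rotation vector (axis times angle).
In Python, from plant import robot gives the robot as it stands. The module is installed in compiled form; this text tells all that it offers.
- The arm moves only by the shell command python3 -m pendant 'ROWS' [OPENING] [FORCE]. ROWS is text: rows parted by semicolons, each of 4 numbers parted by spaces: the shift along the world's x, y, z in mm, then the turn about the world's z in degrees. In form: tx ty tz yaw; .... A call has 1 to 10 rows; each row is the pose to reach, as a shift and turn from the pose measured when the call began; what a row does not reach only later rows make up. A row lasts 1/8 s, in which the tool goes at most 62.5 mm and 10.7 degrees, less where a joint would pass 70% of its speed; a pose out of reach is approached as far as the arm can. A call with a gripper value outside its range is refused whole. OPENING is the opening, from -1 (shut) to 1 (fully open), set as the call begins (- or left out, the last holds). The fingers move at their own pace and stop on an object; FORCE is the grip in N (left out, the last holds). Time passes only in rows, so rows that repeat a pose let the fingers close. It gives the time, the measured TCP pose, the force and the opening at its end, in the units of the state.
- robot.get_state(): the state, without advancing time (a new reading comes with each control period).
- robot.get_image(name): name is "scene" or "top" or "wrist"; returns the picture (420x560x3 uint8, red, green, blue); there is no depth.
- robot.calibration(name): a dict with "fx", "fy", "cx", "cy" (pixels), "rvec" (rotation vector, rad) and "tvec" (3), from world to camera coordinates, as OpenCV has them. Camera axes: x right, y down, z forward; pixel columns grow to the right and rows downward; lengths in m; the calibration is good to about 2 mm. A picture is of the moment at which its call begins: read the wrist's pose just before it. calibration takes no time and is no camera call; for the wrist camera it gives the pose at the moment of the call.
- robot.finish_job(): hands the job in, once; it reports no verdict.
The state is a dict: "time_s": time; "joint_positions": joint angles; "joint_velocities": joint speeds; "joint_torque": joint torques, N m; "tool_pos": TCP position; "eef_rot": TCP orientation; "force": force on the tool from outside, world axes, zero at the start; "moment": the same for the moment, N m; "opening": opening from 0.0 (shut) to 1.0 (fully open).
Only numpy, scipy, OpenCV 4.12 (cv2) and the standard library are available. Lean on these libraries where they do the work, as an engineer would, in place of code of your own. Each camera call takes 0.05 s, during which the arm holds its last target.

## Working session

There is one attempt and no reset: what is moved stays moved. The work goes in short steps, Python scripts to look and compute and a shell command to move; the robot and the scene stay as the last step left them, time stands still between calls to the robot, and variables do not carry over. Pictures are saved under pics/ and viewed, and the job is handed in when it is done.

```bash
mkdir -p pics
cat > h.py <<'E'
import numpy as np,cv2
from plant import robot
def cal(n):
    c=robot.calibration(n);R=cv2.Rodrigues(np.array(c["rvec"],float))[0];return c,R,np.array(c["tvec"],float)
def ray(c,R,t,u,v,z):
    d=R.T@np.array([(u-c["cx"])/c["fx"],(v-c["cy"])/c["fy"],1]);o=-R.T@t
    return o+d*(z-o[2])/d[2]
def save(n,f):
    im=robot.get_image(n);cv2.imwrite(f,im[:,:,::-1]);return im
E
python3 - <<'E'
from h import *
for n in("scene","top"):
    im=save(n,f"pics/{n}0.png");c,R,t=cal(n);print(n,-R.T@t)
    h=cv2.cvtColor(im,cv2.COLOR_RGB2HSV);m=cv2.inRange(h,(40,90,40),(85,255,255))
    k,l,s,ce=cv2.connectedComponentsWithStats(m)
    for i in range(1,k):
        if s[i,4]>15:print(s[i],ce[i],ray(c,R,t,*ce[i],.075))
print(robot.get_state())
E
```

```text
scene [ 0.97292246 -0.36918421  1.10159563]
[254 183  14  13 141] [260.29078014 188.70212766] [0.47725998 0.16538818 0.075     ]
[163 274  15  16 195] [170.14871795 281.41538462] [ 0.4861851  -0.15136053  0.075     ]
top [0.3810635  0.14795619 1.1932147 ]
[387 243  13  13 132] [393.02272727 249.27272727] [ 0.48168506 -0.148296    0.075     ]
[263 244  13  13 125] [269.096 250.08 ] [0.47237466 0.16987463 0.075     ]
{'time_s': 0.1, 'joint_positions': array([ 1.48310476e+00,  3.59317263e-01,  1.11490385e-02, -3.17382657e-04,
       -1.22410573e+00, -2.88128978e-01]), 'joint_velocities': array([-0.00071554, -0.00121795,  0.00343826,  0.00150943,  0.00045996,
        0.00043797]), 'joint_torque': array([-1.14678995e-03, -5.84764552e+01,  2.94107759e+01,  6.95458040e+00,
       -3.20482919e-03,  8.48254928e-06]), 'tool_pos': array([0.24759431, 0.62748196, 0.23045386]), 'eef_rot': array([ 3.08478505e+00, -5.86755946e-01, -2.34068171e-04]), 'force': array([-0.18748578, -0.86724888,  0.55433552]), 'moment': array([ 0.01530091, -0.02025359, -0.02125718]), 'opening': 1.0032695429026197}
```

View pics/scene0.png

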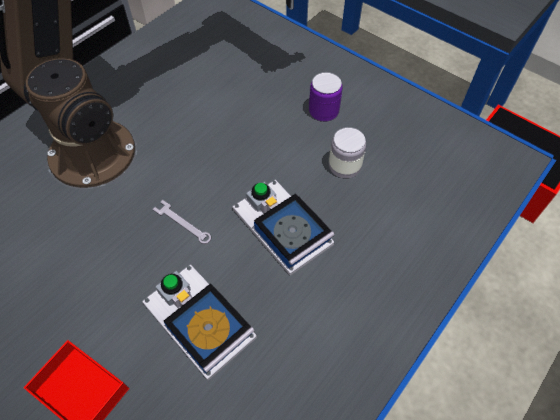

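View pics/top0.png

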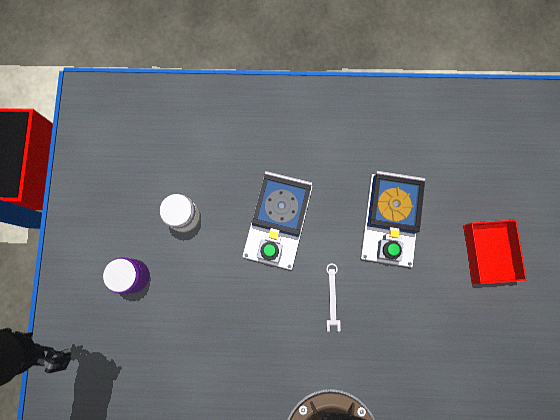

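Run:
```python
from h import *
a=cv2.imread("pics/scene0.png")[255:385,130:270];b=cv2.imread("pics/top0.png")[165:275,350:440]
cv2.imwrite("pics/crop0.png",np.hstack([cv2.resize(a,(430,400)),cv2.resize(b,(327,400))]))
s=robot.get_state();c,R,t=cal("wrist");T=cv2.Rodrigues(s["eef_rot"])[0]
print("cam in tool",T.T@(-R.T@t-s["tool_pos"]),"cam world",-R.T@t-s["tool_pos"]);print(T)
```

```text
cam in tool [ 0.08009073 -0.00057691 -0.14254926] cam world [ 0.0747704  -0.0286615   0.14255895]
[[ 9.30167126e-01 -3.67136126e-01 -4.26760427e-04]
 [-3.67136350e-01 -9.30166012e-01 -1.44579380e-03]
 [ 1.33845091e-04  1.50150913e-03 -9.99998864e-01]]
```

View pics/crop0.png

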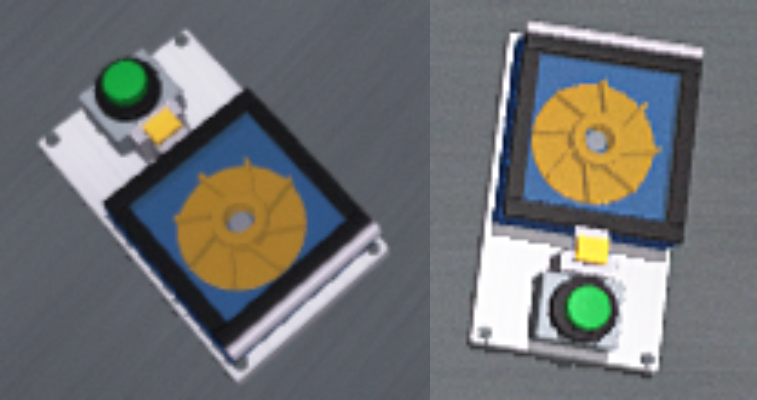

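Look-alikes: there are two green buttons. The one at scene (170,281) / top (393,249) is on the jig with the bladed brass impeller. The one at scene (260,189) / top (269,250) is on the jig with the plain grey flange. The crop confirms the first is the one to press. The white tin is at scene (347,150) and the purple look-alike at (325,97). I'll move over there with the fingers shut.

```bash
python3 -m pendant '30 -50 0 0; 55 -105 0 0; 80 -160 0 0; 105 -215 0 0; 130 -268 0 0; 150 -324 0 0; 170 -380 0 0; 187 -436 0 0; 200 -494 0 0; 210 -550 0 0' -1 40
```

```text
time_s: 1.35
tool_pos: [0.4575, 0.0755, 0.2304]
eef_rot: [3.085, -0.587, -0.0]
force: [0.9, 1.3, -0.3]
opening: -0.007
```

```bash
python3 -m pendant '8 -58 0 0; 16 -116 0 0; 22 -174 0 0; 24 -215 -10 0; 24 -226 -30 0; 24 -226 -40 0; 24 -226 -40 0'
python3 - <<'E'
from h import *
c,R,t=cal("wrist");im=save("wrist","pics/w1.png")
h=cv2.cvtColor(im,cv2.COLOR_RGB2HSV);m=cv2.inRange(h,(40,90,40),(85,255,255))
k,l,s,ce=cv2.connectedComponentsWithStats(m)
for i in range(1,k):
    if s[i,4]>50:print(s[i],ce[i],ray(c,R,t,*ce[i],.075))
cn=max(cv2.findContours(m,0,2)[0],key=cv2.contourArea);print(cv2.fitEllipse(cn))
print(robot.get_state()["tool_pos"])
E
```

```text
time_s: 2.22
tool_pos: [0.4811, -0.1501, 0.1898]
eef_rot: [3.085, -0.586, -0.003]
force: [0.3, -0.0, 1.2]
opening: 0.003
[ 258  183   41   41 1279] [278.19624707 203.42533229] [ 0.48479315 -0.15118711  0.075     ]
((278.1560363769531, 203.41317749023438), (39.09595489501953, 40.09119415283203), 172.45654296875)
[ 0.48162668 -0.14990493  0.19055467]
```

View pics/w1.png

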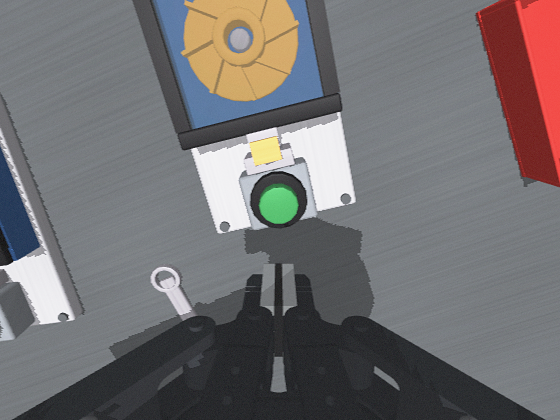

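The wrist view shows the brass jig's button at (278,203), the latch at (266,150) and the bladed impeller above them. All three views agree to within about 3 mm. I'll press now.

```bash
python3 -m pendant '2 -1 -50 0; 2 -1 -95 0; 2 -1 -108 0; 2 -1 -112 0; 2 -1 -116 0; 2 -1 -120 0; 2 -1 -123 0; 2 -1 -124 0'
```

```text
time_s: 3.28
tool_pos: [0.485, -0.1508, 0.0673]
eef_rot: [3.086, -0.585, 0.003]
force: [1.8, 2.5, 4.7]
opening: -0.001
```

```bash
python3 -m pendant '0 0 -1 0; 0 0 -1 0; 0 0 -1 0; 0 0 -1 0'
python3 - <<'E'
from h import *
save("scene","pics/s2.png")
E
```

```text
time_s: 3.78
tool_pos: [0.485, -0.1508, 0.067]
eef_rot: [3.086, -0.584, 0.004]
force: [-1.4, 2.9, 10.2]
opening: -0.001
```

View pics/s2.png

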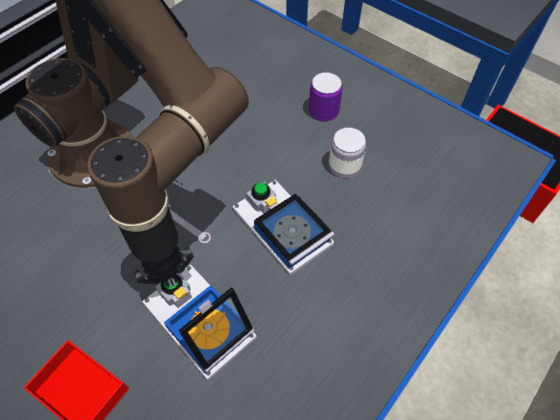

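The lid is swinging up, at about (215,325), and the steel jig is still shut. I'll let it reach its stop, then lift off.

```bash
python3 -m pendant '0 0 0 0; 0 0 0 0; 0 0 0 0; 0 0 0 0; 0 0 20 0; 0 0 60 0; -10 0 115 0; -30 30 160 0; -40 60 180 0; -40 60 180 0'
python3 - <<'E'
from h import *
save("scene","pics/s3.png");a=save("top","pics/t3.png")
print(robot.get_state()["force"])
E
```

```text
time_s: 5.08
tool_pos: [0.4448, -0.0898, 0.2485]
eef_rot: [-3.087, 0.582, -0.008]
force: [0.3, -0.5, -0.8]
opening: -0.001
[-0.06198484 -0.12375664 -0.417797  ]
```

View pics/s3.png

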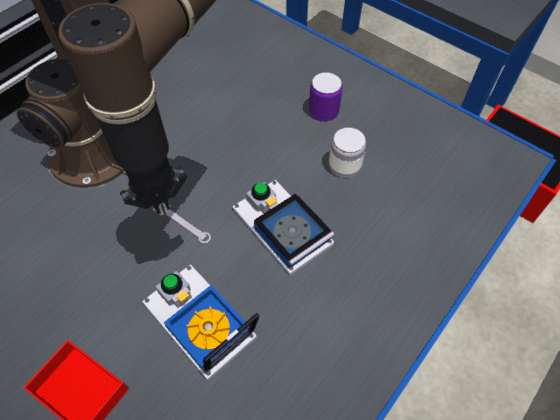

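View pics/t3.png

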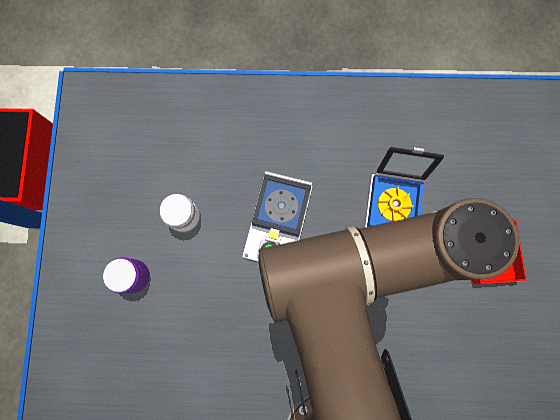

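The lid is up past vertical, the button is back up, and the tin and steel jig look unmoved. I'll wait a moment to confirm the lid has settled at its stop.

```bash
python3 -m pendant '0 0 0 0; 0 0 0 0; 0 0 0 0; 0 0 0 0; 0 0 0 0; 0 0 0 0'
python3 - <<'E'
from h import *
b=save("top","pics/t4.png");s=save("scene","pics/s4.png")
a=cv2.imread("pics/t3.png")[:,:,::-1];s3=cv2.imread("pics/s3.png")[:,:,::-1];s0=cv2.imread("pics/scene0.png")[:,:,::-1]
d=lambda p,q,r:np.abs(p[r].astype(int)-q[r]).max(2)
print("lid top",(d(a,b,np.s_[140:190,360:450])>30).sum(),"lid scene",(d(s3,s,np.s_[290:385,140:270])>30).sum())
print("tin",(d(s0,s,np.s_[120:180,325:370])>30).sum(),"steel",(d(s0,s,np.s_[180:272,235:335])>30).sum())
# lid angle: far edge of raised frame in top view; edge radius about hinge ~140-146 mm
c,R,t=cal("top")
from scipy.optimize import brentq
u0=cv2.imread("pics/t4.png")
m=(u0.max(2)<70).astype(np.uint8);m[:140]=0;m[175:]=0;m[:,:370]=0;m[:,450:]=0
v,u=np.nonzero(m);print("frame v",v.min(),v.max(),"u",u.min(),u.max())
B=np.array([.484,-.151,0]);ax=ray(c,R,t,396,203,.05)-B;ax[2]=0;ax/=np.linalg.norm(ax);print(ax)
for th in (1.3,1.5,1.6,1.75):
    P=B+ax*(198-140*np.cos(th))/1000+np.array([0,0,.055+.14*np.sin(th)])
    q=R@P+t;print(th,c["fx"]*q[0]/q[2]+c["cx"],c["fy"]*q[1]/q[2]+c["cy"])
E
```

```text
time_s: 5.92
tool_pos: [0.4445, -0.0908, 0.2464]
eef_rot: [3.086, -0.583, 0.003]
force: [-0.1, -1.0, 0.4]
opening: 0.004
lid top 0 lid scene 0
tin 0 steel 0
frame v 147 174 u 377 443
[ 0.99259688 -0.12145549  0.        ]
1.3 413.35166747100607 177.2389737564029
1.5 414.98180467452573 165.58879045746974
1.6 415.5282611736478 159.92961371176233
1.75 415.9928424076252 151.86835773960317
```

```bash
python3 -c "
from plant import robot
print(robot.finish_job())"
```

```text
the job is handed in; nothing more can be done
None
```

I pressed the green button of the jig with the brass impeller right down, with the fingers shut. I held it until the lid had swung up, then lifted off and moved clear. The job was handed in at about 6 s.

- **Lid:** it was at rest in pictures about 0.9 s apart. Its raised edge sits near row 150 in the top view, against a predicted row 152 at 1.75 rad, so it is at its stop.
- **Everything else:** the scene view shows no change at the tin or the steel jig from the start. The wrist force is about zero, with the tool well clear.
- **Disagreement:** the button position differed by about 3 mm between the three camera views, which didn't affect the press. No check failed.

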